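# Return the dissecting set to its cassette

## Robot

A 6-joint arm with a two-finger parallel gripper is mounted at the origin on a cart in front of the work surface, level with it; the furniture and walls round the work are solid. World frame = base frame: x ahead of the robot, y to its left, z up, the work surface at z = 0. Lengths are in mm, angles in rad, forces in N, time in s.
With the tool pointing down it reaches from about 325 to 875 mm from the base axis. Payload 4.4 kg.
Tool frame: the origin (TCP) lies on the centre line of the jaws, within the pads' length; the fingertips stand ahead of it and the grasp point (between the pads) lies 6 mm ahead of it (ctrl.tcp_to_tips is the z of the fingertips in the tool frame, in mm); z points along the fingers, y is the direction in which the jaws open and shut (so a half turn about z gives the same grasp; the last joint's range is limited). The gripper opens to 85 mm and grips with 20 to 120 N. Pads are 22 mm wide; open, the fingers measure 114 mm over their backs; the gripper's body (76 mm by 85 mm) begins 54 mm behind the grasp point. The pads swing forward as they close: fully open they stand 13 mm farther back than shut.
Start: joints at [-1.419, 0.207, 1.542, -0, 1.393, -0.15], TCP at [170.9, -549.018, 256.282] pointing down, gripper open.
Joint ranges: [-2.73, 2.73], [-0.86, 2.22], [0.23, 2.46], [-1.11, 4.25], [0.08, 2.63], [-2.82, 2.82]. Speed limits (rad/s): [2.79, 2.79, 3.14, 3.14, 3.14, 3.14].

## Interface

Orientations are given as a 3x3 rotation matrix whose columns are the frame's x, y, z axes.
In Python, from plant import ctrl, sensors, optics gives the robot as it stands. Calls block until the motion is done:
- ctrl.move_ptp(position, orientation): joint-space move of the TCP to a pose.
- ctrl.move_l(position, rot=None, vel=150, threshold=None): straight line of the TCP; rot=None keeps the orientation; vel is the mean speed in mm/s. With threshold (N) it stops when the force on the tool has changed by that much, and returns True; else False.
- ctrl.set_joints(angles): joint-space move.
- ctrl.gripper_to(opening, force=None): finger opening in mm; force is the grip in N (None keeps the last); returns when the fingers have stopped.
- ctrl.hold(seconds).
- ctrl.solve_ik(position, orientation): joint angles nearest the present ones, or None.
- sensors.read_state(): the state.
- optics.grab_frame(name): name is "scene" or "top" or "wrist"; returns (picture, depth): 480x640x3 uint8, red, green, blue; 480x640 float32, mm along the optical axis (not along the pixel's ray), 0 where there is no reading.
- optics.camera_params(name): a dict with "mtx" (3x3 intrinsics, pixels), "R" (3x3) and "t" (3): a world point X has camera coordinates R X + t; the wrist camera has in their place "T_tool_cam" (4x4, takes a point from camera to tool coordinates, whose origin is the TCP and whose axes are the flange's). Camera axes: x right, y down, z forward; pixel columns grow to the right and rows downward; lengths in mm; the calibration is good to about 2 mm. A picture is of the moment at which its call begins: read the wrist's pose just before it. camera_params takes no time and is no camera call.
A pose or a line that the arm cannot do raises ctrl.MotionError and nothing moves.
- ctrl.finish_job(): hands the job in, once; it reports no verdict.
The state is a dict: "t": time; "q": joint angles; "qvel": joint speeds; "tau": joint torques, N m; "eef_pos": TCP position; "eef_rot": TCP orientation; "force": force on the tool from outside, world axes, zero at the start; "wrist_torque": the same for the moment, N m; "grip_width": finger opening in mm.
Only numpy, scipy, OpenCV 4.12 (cv2) and the standard library are available. Lean on these libraries where they do the work, as an engineer would, in place of code of your own. Each camera call takes 0.05 s, during which the arm holds its last target. There are 200 camera calls.

## Task

Put the four dissecting instruments lying on the dark mat back into the steel cassette: the ring-handled scissors, the scalpel, the long forceps and the short forceps, each laid flat and fully down in the insert pocket cut to its own outline. Leave the marker and the screw-cap tube lying where they are.

Things in the scene. Friction and masses are not known exactly. Their poses are not given: they have to be found in the camera images.
- scissors: Lies flat on the dark mat (2 thick). Ring-handled steel dissecting scissors, closed, rigid, 108 long (y) x 47 wide (x) x 5 thick. Origin at the middle of the length, on the underside, z up; the two finger rings lie at y +27 to +54, the blade points at y -54. The shanks between screw and rings (y -14 to +27) spread from 9 to 24 wide; grip across x at about y +10 (16 wide), fingertips nearly on the mat as it is thin. 24 to 39 g.
- scalpel: Lies flat on the dark mat (2 thick). Disposable scalpel, pale plastic handle with a short steel blade, rigid, 136 long (y) x 18 wide (x) x 8 thick. Origin at the middle of the length, on the underside, z up; the blade point is at y -68, the blade and its neck 8 wide from y -36 on, the handle's butt at y +68. Grip across x at the waist (y 0 to +16), 12 wide. About 20 to 35 g.
- long_forceps: Lies flat on the dark mat (2 thick). The longer steel forceps, 140 long (y) x 10 wide (x) x 9 high, rigid. Origin at the middle of the length, on the underside, z up. Grip across x at the middle. 20 to 33 g.
- short_forceps: Lies flat on the dark mat (2 thick). The shorter steel forceps, 102 long (y) x 11 wide (x) x 11 high, rigid. Origin at the middle of the length, on the underside, z up. Grip across x at the middle. 16 to 26 g.
- insert_scissors: Fixed grey silicone insert (pocket and channel floors darker) in a steel tray (rim 16 high), 64 (x) x 168 (y) x 22 high, origin under its centre (2.5 above the bench); open finger channel across its middle (y -24 to +24, floor z 6); pocket seat at z 12, walls to z 22. Cut to the ring-handled scissors: 59 wide ring recess at +y, narrow blade slot at -y; they seat rings to +y, axes along its own, origin over origin, play about 5 each way.
- insert_scalpel: Fixed grey silicone insert (pocket and channel floors darker) in a steel tray (rim 16 high), 64 (x) x 168 (y) x 22 high, origin under its centre (2.5 above the bench); open finger channel across its middle (y -24 to +24, floor z 6); pocket seat at z 12, walls to z 22. Cut to the scalpel: handle slot 29 wide at +y, narrow blade slot (14 wide) at -y, 150 long over all; it seats blade to -y, axes along its own, origin over origin, play about 5 each way.
- insert_long: Fixed grey silicone insert (pocket and channel floors darker) in a steel tray (rim 16 high), 64 (x) x 168 (y) x 22 high, origin under its centre (2.5 above the bench); open finger channel across its middle (y -24 to +24, floor z 6); pocket seat at z 12, walls to z 22. Cut to the long forceps: straight slot 22 wide, 154 long; they seat along y either way round, origin over origin, play about 5 each way.
- insert_short: Fixed grey silicone insert (pocket and channel floors darker) in a steel tray (rim 16 high), 64 (x) x 168 (y) x 22 high, origin under its centre (2.5 above the bench); open finger channel across its middle (y -24 to +24, floor z 6); pocket seat at z 12, walls to z 22. Cut to the short forceps: straight slot 22 wide, 116 long; they seat along y either way round, origin over origin, play about 5 each way.
- marker: Felt marker, white with a red cap, 135 long (y), 17 thick; lies on the mat among the instruments. Origin at mid length on the underside. Not part of the set.
- screwcap_tube: Clear conical plastic tube with a red screw cap, 122 long (y), 21 thick; lies on the mat among the instruments. Origin at mid length on the underside. Not part of the set.

How it is judged (in metres and radians):
At the end, for the whole second after the job is handed in: Each of the four instruments lies at rest and flat (within 0.07 rad) in its own insert, its underside less than 2.5 mm above the seat, along the pocket within 0.2 rad, its origin within 12 mm (forceps 10 mm across) of the insert's in x and y (x of scissors in the frame of insert_scissors between -0.012 and 0.012 m and y of scissors in the frame of insert_scissors between -0.012 and 0.012 m and z of scissors in the frame of insert_scissors below 0.0145 m and angle between the y axis of scissors and the y axis of insert_scissors, either way round below 0.2 rad and angle between each of scissors, scalpel, long_forceps, short_forceps's own z axis and vertical below 0.07 rad and linear speed of each of scissors, scalpel, long_forceps, short_forceps below 0.02 m/s and x of scalpel in the frame of insert_scalpel between -0.012 and 0.012 m and y of scalpel in the frame of insert_scalpel between -0.012 and 0.012 m and z of scalpel in the frame of insert_scalpel below 0.0145 m and angle between the y axis of scalpel and the y axis of insert_scalpel, either way round below 0.2 rad and x of long_forceps in the frame of insert_long between -0.01 and 0.01 m and y of long_forceps in the frame of insert_long between -0.012 and 0.012 m and z of long_forceps in the frame of insert_long below 0.0145 m and angle between the y axis of long_forceps and the y axis of insert_long, either way round below 0.2 rad and x of short_forceps in the frame of insert_short between -0.01 and 0.01 m and y of short_forceps in the frame of insert_short between -0.012 and 0.012 m and z of short_forceps in the frame of insert_short below 0.0145 m and angle between the y axis of short_forceps and the y axis of insert_short, either way round below 0.2 rad); the robot touches nothing.
It fails at once if the marker is moved more than 30 mm (distance of marker from where it was at the start of the episode above 0.03 m).
It fails at once if the screw-cap tube is moved more than 30 mm (distance of screwcap_tube from where it was at the start of the episode above 0.03 m).
It also fails if it takes over 106 s, if anything falls off the work surface, if the arm or the gripper's body presses on something with over 40 N, if the wrist force passes 120 N, or if a joint passes its speed limit or range.

## Working session

There is one attempt and no reset: what is moved stays moved. The work goes in short steps, each a Python script; the robot and the scene stay as the last script left them, time stands still between calls to the robot, and variables do not carry over. Pictures are saved under pics/ and viewed, about 12 in all and at most 16, crops included, and the job is handed in when it is done.

```bash
mkdir -p pics; ls; python3 - <<'E'
from plant import ctrl, sensors, optics
import cv2,numpy as np
for n in("top","scene"):
    p,d=optics.grab_frame(n); cv2.imwrite(f"pics/{n}0.png",p[:,:,::-1]); np.savez(f"{n}0.npz",p=p,d=d)
    c=optics.camera_params(n); print(n,c)
print(optics.camera_params("wrist"),ctrl.tcp_to_tips,sensors.read_state()["t"])
print(sensors.read_state()["eef_rot"])
E
```

```text
pics
top {'mtx': array([[477.45463611,   0.        , 329.68400781],
       [  0.        , 477.45463611, 236.83489601],
       [  0.        ,   0.        ,   1.        ]]), 'R': array([[ 0.02695048, -0.9995351 ,  0.01425712],
       [-0.99112581, -0.02857545, -0.12981939],
       [ 0.13016644, -0.0106319 , -0.99143515]]), 't': array([   1.78583368,  551.81844356, 1009.29871635])}
scene {'mtx': array([[580.88467909,   0.        , 322.79729578],
       [  0.        , 580.88467909, 240.82470558],
       [  0.        ,   0.        ,   1.        ]]), 'R': array([[ 0.95631681,  0.29185266, -0.01673863],
       [ 0.10864372, -0.40798467, -0.90650154],
       [-0.27139399,  0.86508412, -0.42187056]]), 't': array([-5.42770965e+02,  1.17066978e+00,  1.19359285e+03])}
{'mtx': array([[390.74112807,   0.        , 323.20288461],
       [  0.        , 390.74112807, 241.67544306],
       [  0.        ,   0.        ,   1.        ]]), 'T_tool_cam': array([[-1.16650556e-04, -9.60358677e-01, -2.78767284e-01,
         7.01594216e+01],
       [ 9.99999988e-01, -8.27964925e-05, -1.33215865e-04,
         4.41687240e-01],
       [ 1.04854058e-04, -2.78767296e-01,  9.60358675e-01,
        -1.16781195e+02],
       [ 0.00000000e+00,  0.00000000e+00,  0.00000000e+00,
         1.00000000e+00]])} 25.0 0.1
[[ 9.54807978e-01  2.97223168e-01 -3.37764877e-04]
 [ 2.97223192e-01 -9.54805615e-01  2.14748045e-03]
 [ 3.15781142e-04 -2.15082302e-03 -9.99997637e-01]]
```

View pics/top0.png

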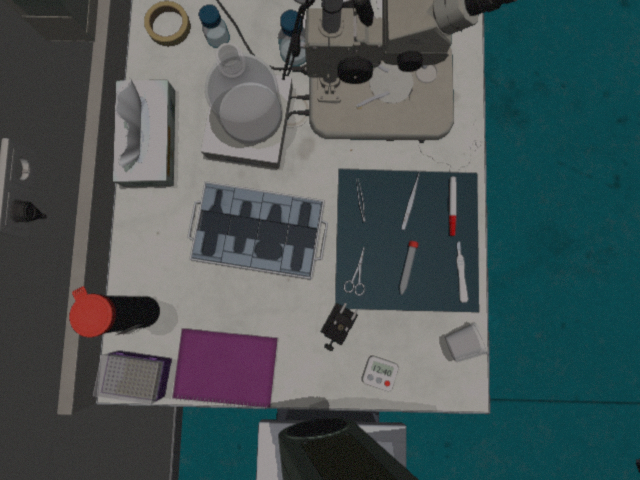

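The top view shows the mat at columns 337–478, rows 168–312, with short forceps, long forceps, marker, scissors, tube and scalpel on it. The cassette sits at columns 190–325, rows 182–278. I'll enlarge both.

```bash
python3 - <<'E'
import cv2
p=cv2.imread("pics/top0.png")
cv2.imwrite("pics/c1.png",cv2.resize(p[175:285,185:335],None,fx=5,fy=5,interpolation=cv2.INTER_CUBIC))
cv2.imwrite("pics/c2.png",cv2.convertScaleAbs(cv2.resize(p[165:315,335:485],None,fx=4,fy=4,interpolation=cv2.INTER_CUBIC),alpha=1.5))
E
```

```text
(no output)
```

View pics/c1.png

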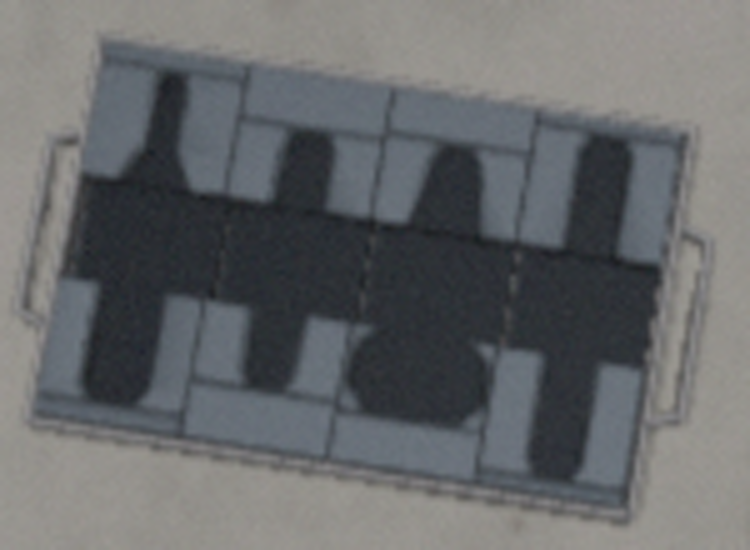

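View pics/c2.png

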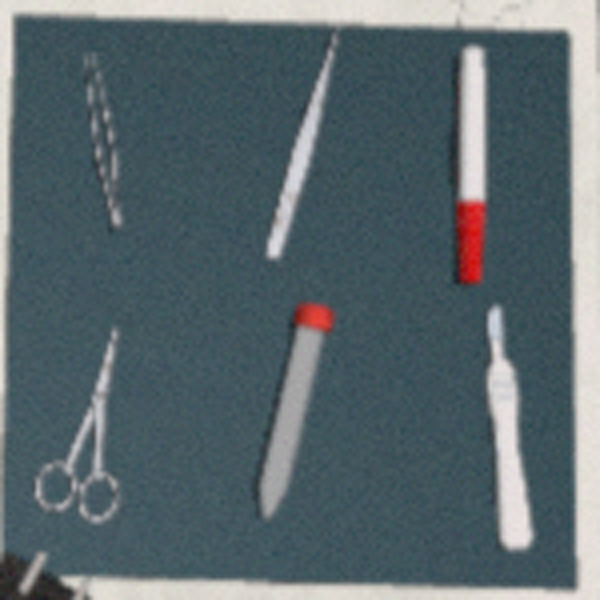

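```bash
cat > h.py <<'E'
import numpy as np, cv2
from plant import ctrl, sensors, optics
def ray(px,K,R,t,z):
    d=R.T@np.linalg.inv(K)@np.array([px[0],px[1],1.]); c=-R.T@t
    return (c+d*(z-c[2])/d[2])
def top(px,z):
    c=optics.camera_params("top"); return ray(px,c["mtx"],c["R"],c["t"],z)
def down(ang):   # tool x axis at world angle ang, pointing down
    c,s=np.cos(ang),np.sin(ang); return np.array([[c,s,0],[s,-c,0],[0,0,-1.]])
def wgrab(name):
    s=sensors.read_state(); p,d=optics.grab_frame("wrist")
    cv2.imwrite(f"pics/{name}.png",p[:,:,::-1]); np.savez(name+".npz",p=p,d=d,pos=s["eef_pos"],rot=s["eef_rot"])
def wr(name,px,z):
    f=np.load(name+".npz"); c=optics.camera_params("wrist"); T=c["T_tool_cam"]
    Rwc=f["rot"]@T[:3,:3]; C=f["pos"]+f["rot"]@T[:3,3]
    return ray(px,c["mtx"],Rwc.T,-Rwc.T@C,z)
E
python3 - <<'E'
from h import *
c2=lambda x,y:(x/4+335-.375,y/4+165-.375); c1=lambda x,y:(x/5+185-.4,y/5+175-.4)
for n,a,b,z in [("short",(90,55),(118,226),8),("long",(337,30),(273,258),7),("sciss tip/ring",(115,328),(77,492),5),("scalpel",(496,305),(517,548),6),("tube",(315,305),(267,518),10),("marker",(472,45),(470,283),10)]:
    A,B=top(c2(*a),z),top(c2(*b),z); d=B-A; print(n,A.round(),B.round(),((A+B)/2).round(),np.linalg.norm(d).round(1),np.arctan2(d[1],d[0]).round(3))
for p in [(103,65),(690,150),(35,410),(630,490),(375,215),(355,320)]: print("cas",p,top(c1(*p),24.5).round())
f=np.load("top0.npz"); d=f["d"]
c=optics.camera_params("top")
v,u=np.mgrid[0:480,0:640]; X=np.stack([(u-c["mtx"][0,2])*d/c["mtx"][0,0],(v-c["mtx"][1,2])*d/c["mtx"][1,1],d],-1)
W=(X-c["t"])@c["R"]
for lo in(60,150,250,350):
    m=(W[...,2]>lo)&(W[...,2]<lo+100)&(d>0)&(u>120)&(u<490)&(v<330)
    for y0 in range(-300,500,100):
        mm=m&(W[...,1]>y0)&(W[...,1]<y0+100)
        if mm.sum()>15: print(lo,y0,W[mm][:,0].min().round(), W[mm][:,0].max().round())
s=sensors.read_state()
for p in [(560,-120,260),(600,-200,60),(500,150,260)]:
    for a in (0,np.pi): print(p,a,ctrl.solve_ik(p,down(a)))
E
```

```text
short [692. -42.   8.] [593. -60.   8.] [643. -51.   8.] 100.1 -2.963
long [ 711. -184.    7.] [ 578. -148.    7.] [ 644. -166.    7.] 138.2 2.879
sciss tip/ring [536. -60.   5.] [443. -40.   5.] [489. -50.   5.] 94.4 2.933
scalpel [ 555. -275.    6.] [ 419. -285.    6.] [ 487. -280.    6.] 136.2 -3.064
tube [ 551. -171.   10.] [ 432. -145.   10.] [ 491. -158.   10.] 122.4 2.926
marker [ 704. -261.   10.] [ 566. -259.   10.] [ 635. -260.   10.] 137.7 3.127
cas (103, 65) [656. 298.  24.]
cas (690, 150) [625.  35.  24.]
cas (35, 410) [501. 319.  24.]
cas (630, 490) [473.  57.  24.]
cas (375, 215) [592. 174.  24.]
cas (355, 320) [544. 180.  24.]
60 -300 362.0 987.0
60 -200 784.0 943.0
60 -100 359.0 952.0
60 0 358.0 1015.0
60 100 749.0 1018.0
60 200 749.0 1048.0
60 300 351.0 1046.0
60 400 346.0 888.0
150 -100 363.0 898.0
150 0 829.0 965.0
150 100 749.0 949.0
150 200 749.0 884.0
150 300 354.0 404.0
150 400 350.0 412.0
250 -200 817.0 858.0
250 -100 818.0 966.0
250 0 830.0 965.0
250 100 789.0 841.0
250 200 791.0 841.0
350 -300 851.0 871.0
350 -200 841.0 898.0
350 -100 839.0 903.0
350 0 878.0 899.0
(560, -120, 260) 0 [-3.62179211e-01  1.98855927e-01  1.54291941e+00 -4.44089210e-16
  1.39981732e+00  1.20861712e+00]
(560, -120, 260) 3.141592653589793 [-3.62179211e-01  1.98855927e-01  1.54291941e+00 -4.44089210e-16
  1.39981732e+00 -1.93297554e+00]
(600, -200, 60) 0 [-4.58470257e-01  5.38586428e-01  1.53268344e+00 -4.44089210e-16
  1.07032278e+00  1.11232607e+00]
(600, -200, 60) 3.141592653589793 [-4.58470257e-01  5.38586428e-01  1.53268344e+00 -4.44089210e-16
  1.07032278e+00 -2.02926658e+00]
(500, 150, 260) 0 [ 1.25567734e-01  9.07881844e-02  1.66592042e+00 -4.44089210e-16
  1.38488405e+00  1.69636406e+00]
(500, 150, 260) 3.141592653589793 [ 1.25567734e-01  9.07881844e-02  1.66592042e+00 -4.44089210e-16
  1.38488405e+00 -1.44522859e+00]
```

```bash
python3 - <<'E'
from h import *
ctrl.move_ptp([535,-165,230],down(np.pi)); ctrl.hold(.2); wgrab("wm"); print(sensors.read_state()["t"])
ctrl.move_ptp([530,177,210],down(3.0)); ctrl.hold(.2); wgrab("wc"); print(sensors.read_state()["t"])
p=cv2.imread("pics/wm.png"); cv2.imwrite("pics/wm2.png",cv2.resize(cv2.convertScaleAbs(p,alpha=1.4),(800,600),interpolation=cv2.INTER_CUBIC))
p=cv2.imread("pics/wc.png"); cv2.imwrite("pics/wc2.png",cv2.resize(cv2.convertScaleAbs(p,alpha=1.4),(800,600),interpolation=cv2.INTER_CUBIC))
E
```

```text
2.2667
3.8083
```

View pics/wm2.png

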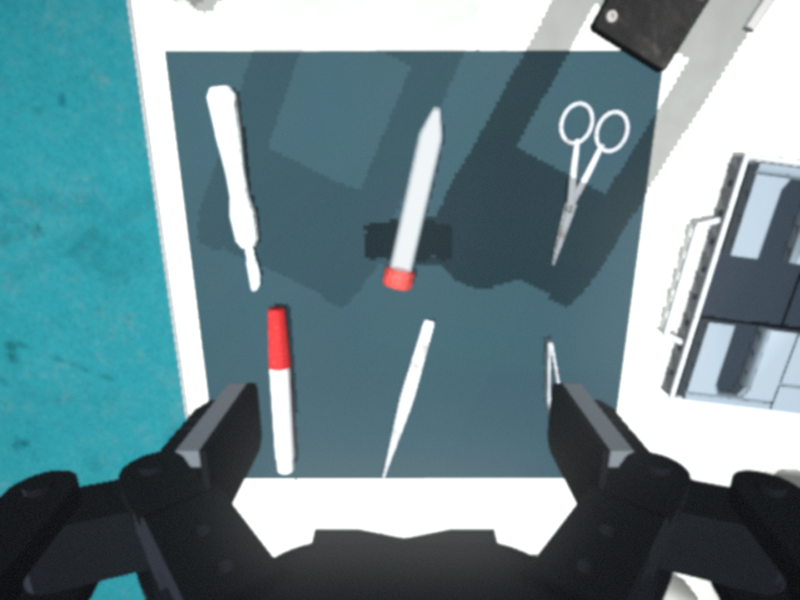

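View pics/wc2.png

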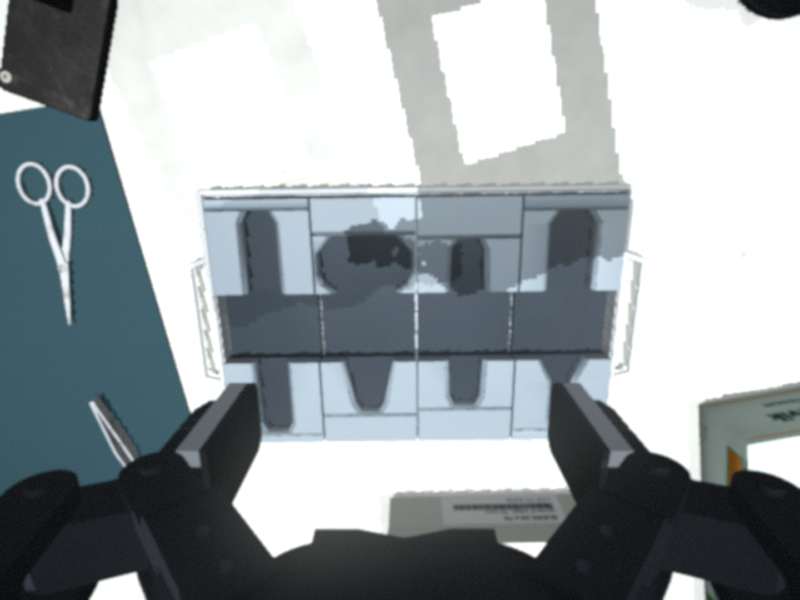

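```bash
python3 - <<'E'
from h import *
g=lambda x,y:((x+.5)/1.25-.5,(y+.5)/1.25-.5)
for n,a,b,z in [("scalpel butt,tip",(222,87),(255,290),8),("sc ring,tip",(594,127.5),(554,265),6),("long",(428,320),(385,476),8)]:
    A,B=wr("wm",g(*a),z),wr("wm",g(*b),z); d=A-B; print(n,A.round(1),B.round(1),((A+B)/2).round(1),np.linalg.norm(d).round(1),np.arctan2(d[1],d[0]).round(3))
print("short butt",wr("wm",g(550,343),10).round(1))
for p in [(313,294),(417,294),(514,294),(321,360),(417,360),(513,360),(323,437),(417,438),(510,438)]: print("cas",p,wr("wc",g(*p),24.5).round(1))
for p in [(308,198),(416,196),(523,198)]: print("cas",p,wr("wc",g(*p),24.5).round(1))
E
```

```text
scalpel butt,tip [ 418.4 -282.8    8. ] [ 552.8 -273.4    8. ] [ 485.6 -278.1    8. ] 134.8 -3.071
sc ring,tip [443.1 -41.3   6. ] [535.3 -59.8   6. ] [489.2 -50.6   6. ] 94.0 2.943
long [ 575.7 -149.     8. ] [ 708.  -182.1    8. ] [ 641.8 -165.6    8. ] 136.4 2.897
short butt [593.  -59.1  10. ]
cas (313, 294) [533.1 115.7  24.5]
cas (417, 294) [542.7 181.7  24.5]
cas (514, 294) [551.6 243.4  24.5]
cas (321, 360) [578.8 112.1  24.5]
cas (417, 360) [588.  175.5  24.5]
cas (513, 360) [597.2 239.   24.5]
cas (323, 437) [636.3 102.4  24.5]
cas (417, 438) [646.5 167.5  24.5]
cas (510, 438) [655.8 232.1  24.5]
cas (308, 198) [473.4 124.5  24.5]
cas (416, 196) [481.6 189.5  24.5]
cas (523, 198) [492.  253.7  24.5]
```

```bash
cat >> h.py <<'E'
C=np.array([565,178.]); A=3.004
def at(o,ang,dy): return np.asarray(o,float)+dy*np.array([np.cos(ang),np.sin(ang)])
def L(p,z,**k): return ctrl.move_l([p[0],p[1],z],**k)
def slot(i): return C+i*64*np.array([np.cos(A-np.pi/2),np.sin(A-np.pi/2)])   # i: -1.5 long, -.5 scissors, .5 short, 1.5 scalpel
E
python3 - <<'E'
from h import *
a=2.938; g=at((482.6,-49),a,10)
ctrl.move_ptp([g[0],g[1],110],down(a)); ctrl.gripper_to(28,25)
L(g,42); c=L(g,20,vel=15,threshold=4); z=sensors.read_state()["eef_pos"][2]; print("contact",c,z)
L(g,z+2.5,vel=15); ctrl.gripper_to(0,25); s=sensors.read_state(); print(s["grip_width"],s["eef_pos"],s["force"])
L(g,z+3.5,vel=20); L(g,130); wgrab("s1"); s=sensors.read_state(); print(s["grip_width"],s["t"],slot(-.5))
E
```

```text
contact True 26.75061252847765
15.194895692087806 [472.55486588 -47.02854611  29.25723333] [ 0.19769512 -0.52399207  2.29756833]
14.955571883180648 8.725 [560.61091457 146.30243023]
```

View pics/s1.png

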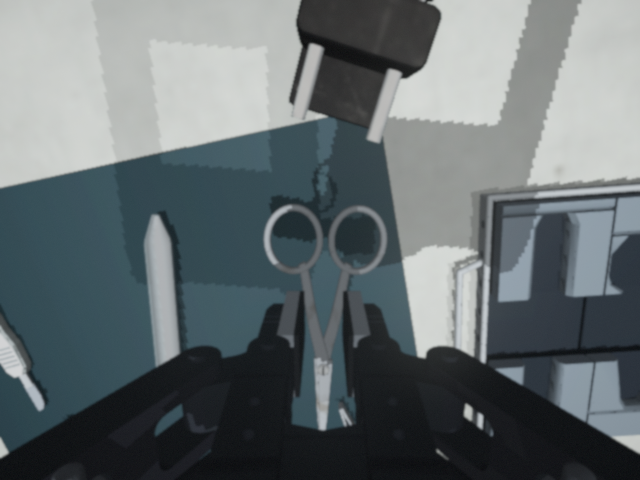

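```bash
python3 - <<'E'
from h import *
f=np.load("s1.npz")
for p in [(325,239),(322,429)]:
    w=wr("s1",p,f["pos"][2]-24); print((f["rot"].T@(w-f["pos"])).round(1))
u=f["d"]
for r in [(212,293),(212,357),(265,293),(265,357),(415,322),(380,322)]: print(r,u[r[0]-2:r[0]+3,r[1]-4:r[1]+5].min())
E
```

```text
[31.4 -0.1 24.1]
[-54.5  -1.3  23.8]
(212, 293) 143.82877
(212, 357) 144.1521
(265, 293) 150.626
(265, 357) 150.94879
(415, 322) 165.40602
(380, 322) 161.42679
```

```bash
cat >> h.py <<'E'
def place(i,dy,zpick,ow):
    p=at(slot(i),A,dy); zt=zpick+12.5
    ctrl.move_ptp([p[0],p[1],130],down(A)); L(p,zt+14); 
    c=L(p,zt-.5,vel=25,threshold=3); s=sensors.read_state(); print("place contact",c,"z over target",s["eef_pos"][2]-zt,"grip",s["grip_width"],s["force"].round(1))
    return zt
E
python3 - <<'E'
from h import *
zt=place(-.5,9,29.26,30); wgrab("p1"); print(sensors.read_state()["t"])
E
```

```text
place contact True z over target -0.43979281130484793 grip 14.893679558383702 [0.3 0.1 3.6]
10.85
```

View pics/p1.png

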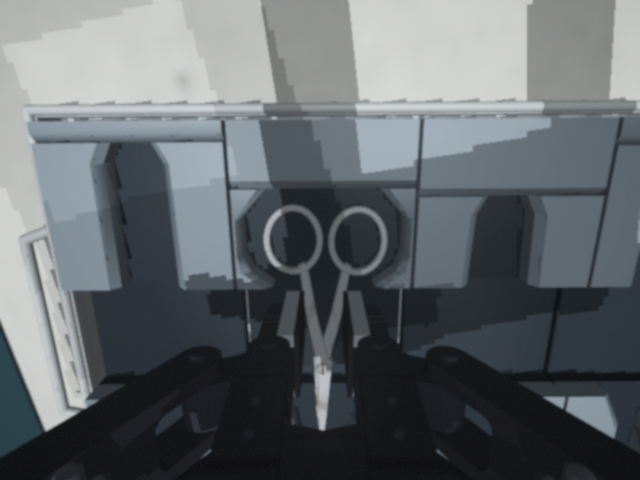

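The scissors are in their pocket with the rings centred in the recess (ring centres about columns 293 and 357, recess 243–408). I'll release them and go for the scalpel.

```bash
cat >> h.py <<'E'
def release(ow=30):
    ctrl.gripper_to(ow); s=sensors.read_state()["eef_pos"]; L(s,s[2]+20,vel=60); L(s,130)
def pick(g,a,z,name,ow=30):
    ctrl.move_ptp([g[0],g[1],110],down(a)); ctrl.gripper_to(ow,30); L(g,z+20); L(g,z,vel=40)
    ctrl.gripper_to(0,30); L(g,z+5,vel=30); L(g,130); wgrab(name)
    s=sensors.read_state(); print(s["grip_width"],s["t"])
E
python3 - <<'E'
from h import *
release(); a=-3.067; pick(at((486.5,-279),a,8),a,30,"s2")
E
```

```text
10.992532349886918 16.6833
```

View pics/s2.png

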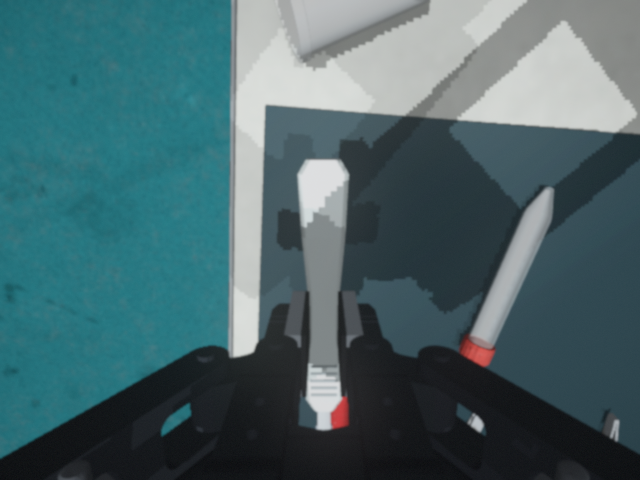

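The scalpel is held straight, with the butt end at pixel (323,160). Next I'll compute its position along the hand, then place it.

```bash
python3 - <<'E'
from h import *
f=np.load("s2.npz"); c=optics.camera_params("wrist"); K=c["mtx"];T=c["T_tool_cam"]
for v in (164,200,280,340):
    d=f["d"][v,323]; print(v,d,(T[:3,:3]@(np.linalg.inv(K)@[323,v,1]*d)+T[:3,3]).round(1))
w=wr("s2",(323,159),f["pos"][2]-21); x=(f["rot"].T@(w-f["pos"]))[0]; print("butt x",x)
dy=68-x; print(dy)
if abs(dy-8)<6:
    place(1.5,dy,30,30); wgrab("p2"); print(sensors.read_state()["t"])
E
```

```text
164 136.37027 [59.5 -0.7 21.7]
200 139.64569 [46.9 -0.7 21.5]
280 148.1393 [16.2 -0.7 21.4]
340 155.00102 [-9.2 -0.7 21.1]
butt x 61.26193368340267
6.738066316597333
place contact True z over target 0.3099575282788791 grip 10.576816395581368 [-0.7  0.7  4.4]
19.9583
```

View pics/p2.png

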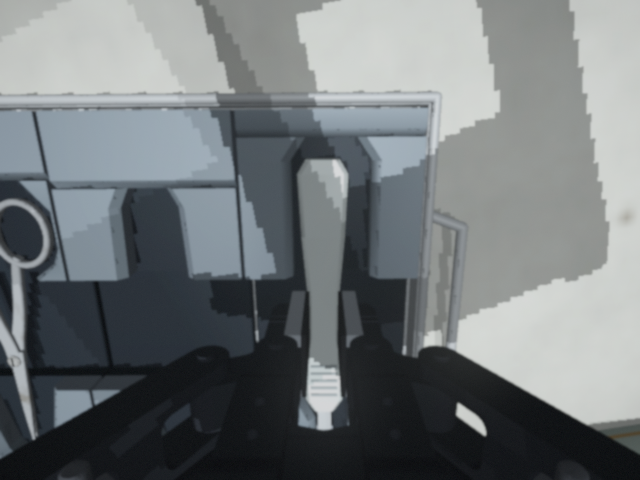

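The scalpel is inside its slot and seated. I'll release it and take the long forceps next.

```bash
python3 - <<'E'
from h import *
release(); a=2.89; pick(at((642.5,-166),a,0),a,30,"s3")
f=np.load("s3.npz"); c=optics.camera_params("wrist"); K=c["mtx"];T=c["T_tool_cam"]
for v in range(120,300,20):
    d=f["d"][v,323]; print(v,d,(T[:3,:3]@(np.linalg.inv(K)@[323,v,1]*d)+T[:3,3]).round(1))
E
```

```text
8.076150878145 25.8833
120 233.12099 [ 75.9  -0.8 127.3]
140 138.06479 [67.3 -0.8 25.8]
160 139.13213 [60.4 -0.8 24.9]
180 140.83768 [53.3 -0.8 24.7]
200 141.34247 [46.3 -0.8 23.1]
220 144.18063 [38.8 -0.8 23.9]
240 144.99586 [31.4 -0.8 22.6]
260 145.80432 [24.1 -0.8 21.3]
280 146.51234 [16.6 -0.8 19.9]
```

View pics/s3.png

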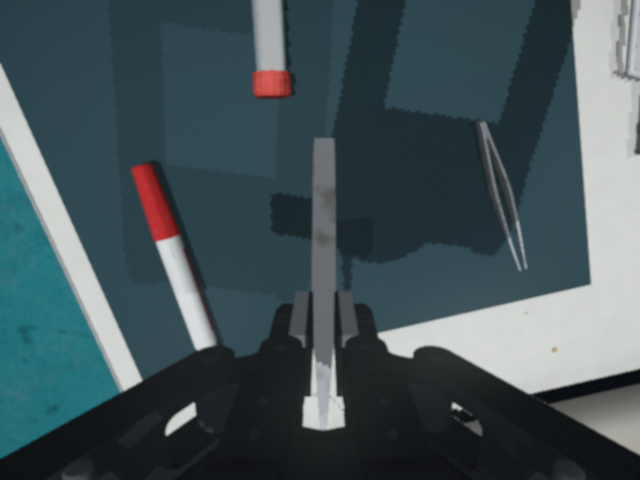

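```bash
python3 - <<'E'
from h import *
a,b=wr("s3",(482,122),6),wr("s3",(522,269),6); d=a-b; print("short",a,b,(a+b)/2,np.linalg.norm(d),np.arctan2(d[1],d[0]))
place(-1.5,2,30,30); wgrab("p3"); print(sensors.read_state()["t"])
f=np.load("p3.npz"); c=optics.camera_params("wrist"); K=c["mtx"];T=c["T_tool_cam"]
for v in range(140,300,20):
    d=f["d"][v,323]; print(v,d,(T[:3,:3]@(np.linalg.inv(K)@[323,v,1]*d)+T[:3,3]).round(1))
E
```

```text
short [592.19962088 -57.34868265   6.        ] [690.13225071 -44.86087847   6.        ] [641.16593579 -51.10478056   6.        ] 98.72560578854447 -3.014762877381898
place contact True z over target -0.4094103653708814 grip 7.518465720625815 [-0.5 -0.   4.1]
28.2
140 135.7343 [67.4 -0.8 23.4]
160 137.5337 [60.6 -0.8 23.3]
180 139.2075 [53.6 -0.8 23. ]
200 139.8002 [46.7 -0.8 21.6]
220 143.94423 [38.9 -0.8 23.6]
240 146.0964 [31.2 -0.8 23.7]
260 145.9186 [24.1 -0.8 21.4]
280 148.37193 [16.  -0.8 21.6]
```

View pics/p3.png

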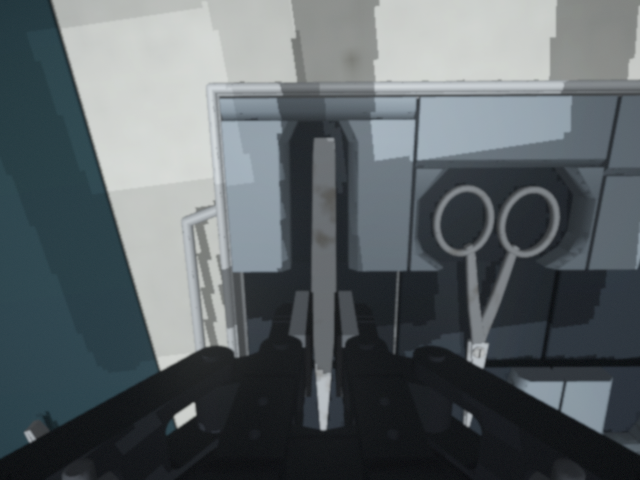

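The long forceps are level in their slot (butt at pixel (323,138)), and the scissors are still seated beside them. I'll release and take the short forceps.

```bash
python3 - <<'E'
from h import *
release(); a=-2.985; pick(at((642,-51),a,0),a,30,"s4")
f=np.load("s4.npz"); c=optics.camera_params("wrist"); K=c["mtx"];T=c["T_tool_cam"]
for v in list(range(160,215,6))+[240,260]:
    d=f["d"][v,318:328].min(); print(v,d,(T[:3,:3]@(np.linalg.inv(K)@[323,v,1]*d)+T[:3,3]).round(1))
E
```

```text
8.635803530305445 33.2
160 239.3883 [ 52.7  -0.6 127. ]
166 240.78384 [ 49.1  -0.6 127.4]
172 241.72565 [ 45.4  -0.6 127.3]
178 242.22942 [ 41.8  -0.6 126.8]
184 243.13287 [ 38.1  -0.6 126.7]
190 134.6706 [51.1 -0.6 17.5]
196 135.2416 [49.  -0.6 17.5]
202 135.40408 [47.  -0.6 17.1]
208 0.0 [  71.7   -0.6 -116.8]
214 136.93854 [42.7 -0.6 17.4]
240 141.00748 [32.8 -0.6 18.8]
260 257.31158 [-11.9  -0.6 126.9]
```

View pics/s4.png

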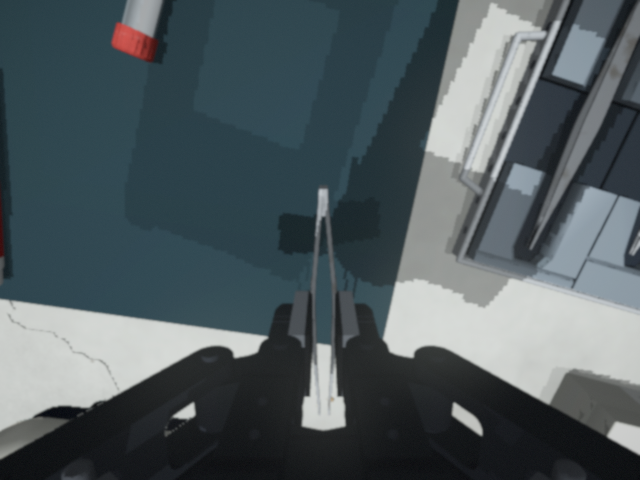

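The short forceps are held straight (butt at pixel (323,187)) and level. I'll place them, then inspect the whole cassette.

```bash
python3 - <<'E'
from h import *
place(.5,-1,30,30); release()
ctrl.gripper_to(60); ctrl.move_ptp([470,177,215],down(A)); ctrl.hold(.3); wgrab("fin"); print(sensors.read_state()["t"])
p,d=optics.grab_frame("top"); np.savez("top1.npz",p=p,d=d)
t=p[:,:,::-1]
a=cv2.resize(cv2.imread("pics/fin.png")[40:420,60:580],(800,585),interpolation=cv2.INTER_CUBIC); cv2.imwrite("pics/fin2.png",cv2.convertScaleAbs(a,alpha=1.3))
b=np.hstack([cv2.imread("pics/top0.png")[165:315,335:485],t[165:315,335:485]]); cv2.imwrite("pics/topcmp.png",cv2.resize(b,(800,400)))
E
```

```text
place contact True z over target -0.596174235894388 grip 8.040006887749417 [-0.6  0.5  4.7]
38.275
```

View pics/fin2.png

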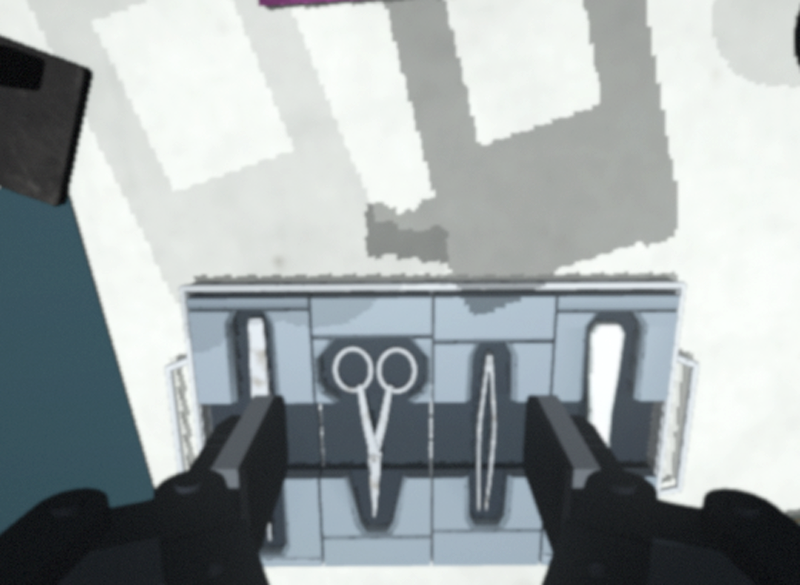

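View pics/topcmp.png

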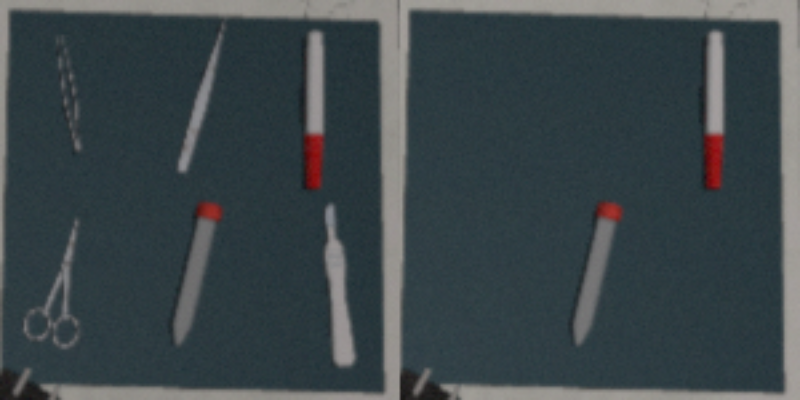

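All four instruments lie in their own pockets, and the marker and tube haven't moved. Before handing in I'll check depth for flatness and seating.

```bash
python3 - <<'E'
from h import *
def cloud(f,R,t,K):
    d=f["d"]; v,u=np.mgrid[0:480,0:640]; X=np.stack([(u-K[0,2])*d/K[0,0],(v-K[1,2])*d/K[1,1],d],-1)
    return ((X-t)@R)[d>0], f["p"][d>0]
c=optics.camera_params("wrist"); T=c["T_tool_cam"]
f=np.load("fin.npz"); Rwc=f["rot"]@T[:3,:3]; Cc=f["pos"]+f["rot"]@T[:3,3]
W1=cloud(f,Rwc.T,-Rwc.T@Cc,c["mtx"]); ct=optics.camera_params("top"); W2=cloud(np.load("top1.npz"),ct["R"],ct["t"],ct["mtx"]); W0=cloud(np.load("top0.npz"),ct["R"],ct["t"],ct["mtx"])
ey=np.array([np.cos(A),np.sin(A)]); ex=np.array([ey[1],-ey[0]])
for n,i,hw in [("scissors",-.5,5),("scalpel",1.5,5),("long",-1.5,5),("short",.5,6)]:
    for nm,(W,p) in (("wrist",W1),("top",W2),("topbefore",W0)):
        r=W[:,:2]-slot(i); x,y=r@ex,r@ey; o=[]
        for y0 in range(-72,72,12):
            m=(abs(x)<hw+ (18 if n=="scissors" and y0>=24 else 0))&(y>=y0)&(y<y0+12); z=W[m,2]
            z=z[z<60]; o.append(int(round(np.percentile(z,85))) if len(z)>3 else None)
        print(n,nm,o)
E
```

```text
scissors wrist [24, 15, 18, 18, 18, 18, 17, 16, 17, 17, 16, 24]
scissors top [25, 17, 19, 18, 20, 20, 18, 18, 19, 18, 19, 26]
scissors topbefore [26, 16, 17, 17, 11, 11, 10, 14, 17, 17, 18, 26]
scalpel wrist [None, None, None, None, None, None, 22, 22, 22, 23, 22, 22]
scalpel top [23, 22, 24, 25, None, None, None, None, None, None, None, None]
scalpel topbefore [23, 23, 21, 16, 12, 10, 11, 12, 17, 17, 17, 17]
long wrist [19, 15, 14, None, None, None, None, None, 21, 20, 20, 19]
long top [19, 20, 20, 22, 22, 24, 25, 23, 24, 23, 22, 21]
long topbefore [17, 17, 17, 17, 11, 11, 11, 12, 18, 17, 16, 16]
short wrist [24, 21, 16, 17, 19, 21, 22, 22, 22, 23, 22, 24]
short top [27, 17, 19, 18, 11, None, None, None, None, None, None, None]
short topbefore [26, 19, 17, 17, 11, 12, 11, 13, 17, 16, 24, 27]
```

```bash
python3 -c "
from h import *
ctrl.finish_job(); print(sensors.read_state()['t'])"
```

```text
the job is handed in; nothing more can be done
the job is handed in; nothing more can be done
```

All four instruments are back in the cassette, each in its own pocket. I handed the job in at about 38 s of the 106 s allowed.

- **Position:** The last close-up shows the scissors and short forceps lying fully within their outlines, and the near ends of the scalpel and long forceps too. The gripper hid most of the rest of those two. The short forceps are turned very slightly in their slot, well under the allowed angle by eye.
- **Height:** Top-surface heights read about 16–20 mm for the scissors and 22–23 mm for the scalpel handle. They were 19–25 mm for the long forceps and 16–23 mm for the short forceps. These fit fully seated instruments lying flat; no reading suggests one is propped up.
- **Marker and tube:** The before and after top views show neither has moved.
- **Less certain:** The two cameras' heights differ by 1–3 mm, about the calibration error. The scalpel blade end was hidden from the wrist camera, and the top camera's readings there (22–25 mm) can't be told apart from the pocket walls. For that end I rely on the scalpel touching down 0.3 mm from its expected height before release.

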